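# Slide a sheet blank out over the ledge for measuring

### The arm

A 6-joint arm with a two-finger parallel gripper is mounted at the origin on a cart in front of the work surface, level with it; the furniture and walls round the work are solid. World frame = base frame: x ahead of the robot, y to its left, z up, the work surface at z = 0. Lengths are in m, angles in degrees, forces in N, time in s.
With the tool pointing down it reaches from about 0.325 to 0.775 m from the base axis. Payload 9.3 kg.
Tool frame: the origin (TCP) lies midway between the tips of the shut fingers; the grasp point (between the pads) lies 19 mm behind it; z points along the fingers, y is the line along which they close (so a half turn about z gives the same grasp; the last joint's range is limited). The gripper opens to 85 mm and grips with 20 to 120 N. Pads are 22 mm wide; open, the fingers measure 114 mm over their backs; the gripper's body (76 mm by 85 mm) begins 54 mm behind the grasp point. The pads swing forward as they close: fully open they stand 13 mm farther back than shut.
Start: joints at [-85.692, 14.817, 1.232, 76.415, 0, 81.257], TCP at [0.124, -0.536, 0.231] pointing down, gripper open.
Joint ranges: [-174.27, 174.27], [-52.1, 104.24], [-59.71, 78.15], [-110.17, 111.67], [-87.03, 83.33], [-180, 180]. Speed limits (degrees/s): [127.2, 127.2, 159.86, 180, 180, 180].

### API

Orientations are given as [roll, pitch, yaw] about the fixed x, y, z axes, in that order (R = Rz(yaw) Ry(pitch) Rx(roll)).
In Python, from bench import robot gives the robot as it stands.
- The arm moves only by the shell command python3 -m crank 'ROWS' [FORCE]. ROWS is JSON, a list of rows, each a list of 7 numbers: the shift along the tool's x, y, z in mm, then the turn, a rotation vector about the tool's x, y, z in rad, then the finger opening in mm, from 0 to 85.4. In form: [[x, y, z, wx, wy, wz, fingers], ...]. A call has 1 to 12 rows; each row is the pose to reach, as a shift and turn from the pose commanded when the call began, along the tool's axes at that moment; what a row does not reach only later rows make up. A row lasts 1/10 s, in which the tool goes at most 50 mm and 8.59 degrees, less where a joint would pass 70% of its speed; a pose out of reach is approached as far as the arm can. A call with a gripper value outside its range is refused whole. The fingers move at their own pace and stop on an object; FORCE is the grip in N (left out, the last holds). Time passes only in rows, so rows that repeat a pose let the fingers close. It gives the time, the measured TCP pose, the force, the opening and the grip force at its end, in the units of the state.
- robot.get_obs(): the state, without advancing time (a new reading comes with each control period).
- robot.capture(name): name is "scene" or "top" or "wrist"; returns a dict with "color" (480x640x3 uint8, red, green, blue), "camera_matrix" (3x3 intrinsics, pixels), "extrinsics" (4x4, takes a point from world to camera coordinates); the wrist camera has in their place "T_tool_cam" (4x4, takes a point from camera to tool coordinates, whose origin is the TCP and whose axes are the flange's). Camera axes: x right, y up, looking along -z (the intrinsics and any distortion apply to the point x, -y, -z); pixel columns grow to the right and rows downward; lengths in m; the calibration is good to about 2 mm. A picture is of the moment at which its call begins: read the wrist's pose just before it. There is no depth.
- robot.close_job(): hands the job in; it is judged then, once.
The state is a dict: "time": time; "qpos": joint angles; "joint_velocities": joint speeds; "joint_torque": joint torques, N m; "tool_pos": TCP position; "eef_rot": TCP orientation; "ft_force": force on the tool from outside, world axes, zero at the start; "torque": the same for the moment, N m; "gripper_width": finger opening in m; "finger_force": force on a finger pad.
Only numpy, scipy, OpenCV 4.12 (cv2) and the standard library are available. Lean on these libraries where they do the work, as an engineer would, in place of code of your own. Each camera call takes 0.05 s, during which the arm holds its last target. There are 200 camera calls.

### The job

The aluminium sheet blank on the inspection ledge is to have its edge thickness measured next. With the fingertips, first push it back until its long side lies flat against the fence; then push it along the fence until it sticks out past the end of the ledge beside which the caliper lies, by about a third of its length, still lying flat along the fence. Do not lift or tip the blank, leave the things around the ledge where they are, and draw the hand away at the end.

Things in the scene. Friction and masses are not known exactly. Their poses are not given: they have to be found in the camera images.
- ledge: Low dark-steel ledge fixed to the bench. Origin: on the bench under its centre; its x points to the fence, y runs along it. The flat top is 45 mm above the bench, from x = -105 to +95 and y = -150 to +150 mm; both y ends are open. The fence is a smooth, slippery steel bar along the far edge, standing 12 mm (screw heads 14 mm) above the top; its face toward the blank is at x = +80 mm.
- plate_mid (a point): Centre (half-way up) of the loose aluminium sheet blank, 90 mm (its x) by 140 mm (its y, along the fence), 6 mm thick, an 8 mm hole near each short end, 0.15 to 0.31 kg. It lies on the ledge top, at first a little askew and off the fence; it slides with ordinary dry friction, and a push off its middle turns it. Flat against the fence its centre is at x = +35 mm of the ledge.
- caliper: Digital caliper, 232 mm long (its y), 70 mm wide, 18 mm high, lying loose on the bench off one of the two ends of the ledge, about 255 mm from the ledge's centre along the ledge's y. It shows which end the blank is to stick out from. Origin: middle of its underside. Must not be moved.
- torch: Black pocket torch, 105 mm long (its y), 31 mm thick, lying loose on the bench off the other end of the ledge. Origin: middle of its underside. Must not be moved.
- tape_black: Roll of black tape, 66 mm across, 19 mm high, lying on the bench behind the fence. Origin: middle of its underside. Must not be moved.
- marker_1: Marker pen, 129 mm long (its y), 16 mm thick, lying on the bench behind the fence. Origin: middle of its underside. Must not be moved.

How it is judged:
By the outcome, as a careful person would: the job done as asked, in the order asked, and still so for the second after the job is handed in, with the robot touching nothing.
It also fails if it takes over 48 s, if anything falls off the work surface, if the arm or the gripper's body presses on something with over 40 N, if the wrist force passes 120 N, or if a joint passes its speed limit or range.

## Working session

There is one attempt and no reset: what is moved stays moved. The work goes in short steps, Python scripts to look and compute and a shell command to move; the robot and the scene stay as the last step left them, time stands still between calls to the robot, and variables do not carry over. Pictures are saved under pics/ and viewed, at most 12 in all, crops included, and the job is handed in when it is done.

```bash
mkdir -p pics
python3 - <<'E'
from bench import robot
import cv2, numpy as np
np.set_printoptions(precision=4,suppress=True)
for n in ("top","scene"):
    c=robot.capture(n); cv2.imwrite(f"pics/{n}0.png",c["color"][:,:,::-1]); print(n,c["camera_matrix"],c["extrinsics"],[k for k in c])
o=robot.get_obs();print(o)
E
```

```text
top [[485.0642   0.     308.211 ]
 [  0.     485.0642 237.5315]
 [  0.       0.       1.    ]] [[-0.0125 -0.9996  0.0253 -0.0742]
 [ 0.9801 -0.0072  0.1984 -0.5742]
 [-0.1982  0.0273  0.9798 -0.8908]
 [ 0.      0.      0.      1.    ]] ['color', 'camera_matrix', 'extrinsics']
scene [[581.8329   0.     316.1649]
 [  0.     581.8329 244.8269]
 [  0.       0.       1.    ]] [[-0.8295 -0.5582 -0.0177  0.4512]
 [ 0.4108 -0.6313  0.6578 -0.3078]
 [-0.3783  0.5384  0.753  -1.1669]
 [ 0.      0.      0.      1.    ]] ['color', 'camera_matrix', 'extrinsics']
{'time': 0.1, 'qpos': array([-85.6893,  14.8472,   1.1922,  76.4159,  -0.0005,  81.257 ]), 'joint_velocities': array([-0.0306, -0.1309,  0.1255, -0.0372, -0.0366, -0.0315]), 'joint_torque': array([  0.0039, -55.6698,  34.5068,   0.0117,  -0.0002,   0.    ]), 'tool_pos': array([ 0.1242, -0.5355,  0.2307]), 'eef_rot': array([-179.9298,   -0.0103,   13.0538]), 'ft_force': array([ 0.5257,  0.1818, -0.4252]), 'torque': array([-0.0243,  0.0138,  0.0279]), 'finger_force': 0.0, 'gripper_width': 0.08516968632178964}
```

View pics/top0.png

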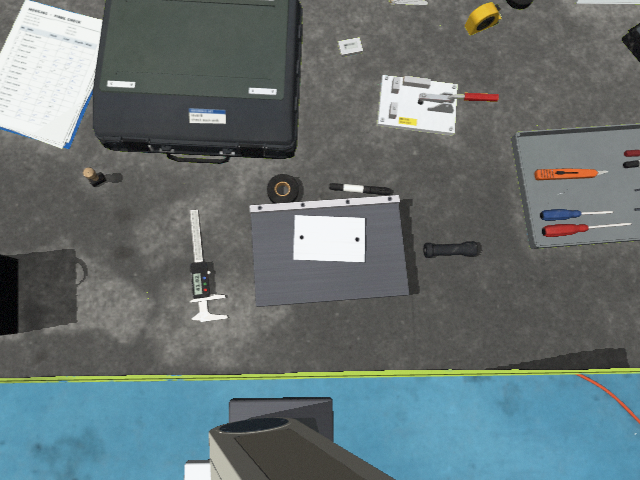

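View pics/scene0.png

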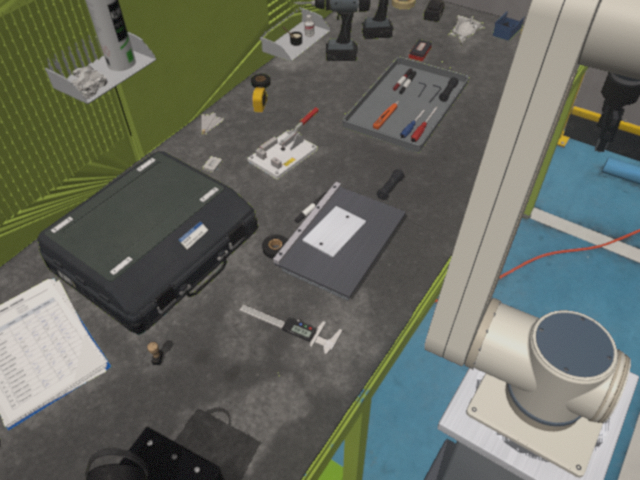

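The top view shows the white plate at (294..365, 215..262), the fence strip from (250,207) to (400,198), the caliper to the left (+y) at x≈205 and the torch to the right at (452,249). The scene view agrees, so the blank has to stick out at the +y end.

```bash
cat > h.py <<'E'
from bench import robot
import cv2, numpy as np
np.set_printoptions(precision=4,suppress=True)
def ray(c,uv,z):
    K=c["camera_matrix"];E=c["extrinsics"];R=E[:3,:3];o=-R.T@E[:3,3]
    p=np.linalg.inv(K)@np.array([uv[0],uv[1],1.]); d=R.T@np.array([p[0],-p[1],-p[2]])
    return o+d*(z-o[2])/d[2]
def plate(c,zz=.051,roi=(180,200,430,300),thr=200):
    x0,y0,x1,y1=roi
    g=c["color"].min(2).copy(); m=np.zeros_like(g); m[y0:y1,x0:x1]=(g[y0:y1,x0:x1]>thr)*255
    m=cv2.morphologyEx(m,cv2.MORPH_OPEN,np.ones((15,15)))
    k=max(cv2.findContours(m,0,2)[0],key=cv2.contourArea)
    b=cv2.boxPoints(cv2.minAreaRect(k)); return b,np.array([ray(c,p,zz)[:2] for p in b])
E
python3 - <<'E'
from h import *
c=robot.capture("top")
b,w=plate(c);print(b,w,"centre",w.mean(0)); print([np.linalg.norm(w[i]-w[i-1]) for i in range(4)],[np.degrees(np.arctan2(*(w[i]-w[i-1])[::-1])) for i in range(4)])
im=c["color"][180:320,180:500]; cv2.imwrite("pics/z.png",cv2.resize(im[:,:,::-1],(800,350),interpolation=cv2.INTER_CUBIC))
E
```

```text
[[293.2945 259.0479]
 [294.9329 214.8123]
 [364.689  217.3959]
 [363.0507 261.6315]] [[ 0.5323 -0.0504]
 [ 0.6213 -0.0543]
 [ 0.6151 -0.1934]
 [ 0.526  -0.187 ]] centre [ 0.5737 -0.1213]
[np.float64(0.13668905339887116), np.float64(0.08908479177850019), np.float64(0.1392545693745349), np.float64(0.08935173056556593)] [np.float64(87.36749299987645), np.float64(-2.4614758261229777), np.float64(-92.5346879091684), np.float64(175.89287241199466)]
```

View pics/z.png

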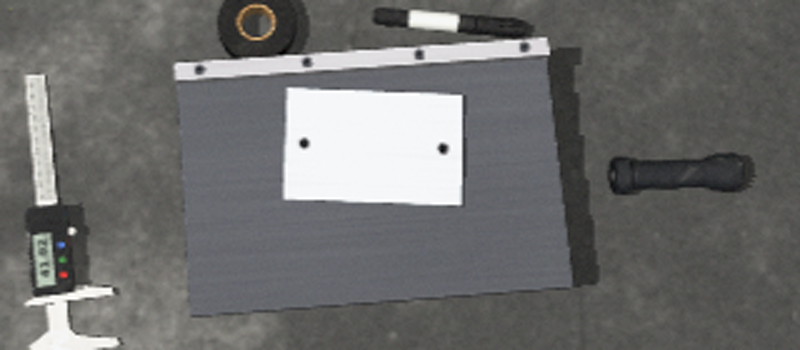

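Run:
```python
from h import *
c=robot.capture("top")
g=c["color"].min(2).astype(int)
# fence lower and upper boundary by column
lo=[];up=[]
for u in range(258,392,4):
    v0=209-(u-250)*0.066
    col=g[int(v0)-14:int(v0)+12,u]; r=int(v0)-14
    w=np.where(col>170)[0]
    if len(w): up.append((u,r+w[0]-.5)); 
    # stop at first drop after the strip
    k=w[0]
    while k<len(col) and col[k]>170:k+=1
    lo.append((u,r+k-.5))
def fit(p,z):
    q=np.array([ray(c,x,z)[:2] for x in p]); f=np.polyfit(q[:,1],q[:,0],1)
    r=q[:,0]-np.polyval(f,q[:,1]); k=abs(r)<np.median(abs(r))*2.5+1e-4; f=np.polyfit(q[k,1],q[k,0],1); return f,r[k].std()
for p,z in((lo,.045),(lo,.057),(up,.057)):
    f,s=fit(p,z); print(z,f,np.degrees(np.arctan(f[0])),s)
for n,p in dict(NL=(256.4,306.4),NR=(408.8,294.8)).items(): print(n,ray(c,p,.045))
for n,p in dict(FL=(250,205),FR=(399.5,195.5)).items(): print(n,ray(c,p,.057))
for n,p in dict(calNear=(226,296),scaleR=(201,212)).items(): print(n,ray(c,p,.018))
print(ray(c,(423,249),.015))
```

```text
0.045 [-0.0585  0.6344] -3.3464173307680736 0.004867549225304396
0.057 [-0.0585  0.6312] -3.3464173307683485 0.004805649270044615
0.057 [-0.0669  0.6429] -3.827266831263765 0.0026131961669370878
NL [0.4416 0.0212 0.045 ]
NR [ 0.4608 -0.275   0.045 ]
FL [0.6403 0.0346 0.057 ]
FR [ 0.6584 -0.2641  0.057 ]
calNear [0.4644 0.0837 0.018 ]
scaleR [0.6367 0.1384 0.018 ]
[ 0.5565 -0.3164  0.015 ]
```

The ledge origin is near (0.555, -0.1205) with yaw ≈3.6°. The plate is skewed about -6° to it, with gaps of about 10 and 25 mm to the fence. I'll push with both open fingers, one at each side of the middle, so the blank squares itself up.

```bash
python3 -m crank '[[450,-315,0,0,0,0.165,85],[450,-315,0,0,0,0.165,85],[450,-315,0,0,0,0.165,85],[450,-315,0,0,0,0.165,85],[450,-315,0,0,0,0.165,85],[450,-315,0,0,0,0.165,85],[450,-315,0,0,0,0.165,85],[450,-315,40,0,0,0.165,85],[450,-315,60,0,0,0.165,85],[450,-315,80,0,0,0.165,85],[450,-315,80,0,0,0.165,85],[450,-315,80,0,0,0.165,85]]'
python3 - <<'E'
from h import *
o=robot.get_obs();print(o["time"],o["tool_pos"],o["eef_rot"],o["qpos"],o["ft_force"])
c=robot.capture("wrist"); cv2.imwrite("pics/w1.png",c["color"][:,:,::-1]); print(c["camera_matrix"],c["T_tool_cam"])
E
```

```text
time: 1.4
tool_pos: [0.4923, -0.1241, 0.149]
eef_rot: [-179.9, 0.1, 3.8]
ft_force: [-1.0, 0.1, 0.9]
gripper_width: 0.085
finger_force: 0.0
1.4 [ 0.4923 -0.1241  0.149 ] [-179.8913    0.1275    3.7805] [-23.6434  13.0778 -13.4427  63.6427   0.0378 152.5762] [-1.0192  0.1152  0.9267]
[[350.9886   0.     320.2183]
 [  0.     350.9886 233.5341]
 [  0.       0.       1.    ]] [[-0.0004  0.9496  0.3136  0.0803]
 [ 1.      0.0006 -0.0005 -0.0002]
 [-0.0007  0.3136 -0.9496 -0.1424]
 [ 0.      0.      0.      1.    ]]
```

View pics/w1.png

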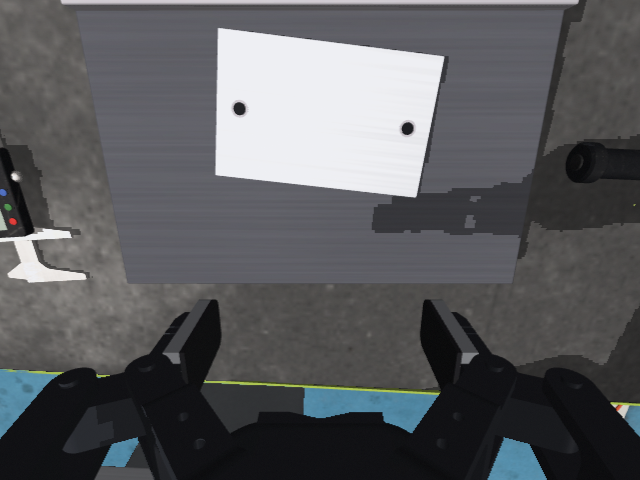

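The wrist view shows the plate corners at (219,29), (444,57), (416,197), (216,176), the ledge's near edge level at row 283, and the fence face near row 9. The tool yaw is square with the ledge.

```bash
cat >> h.py <<'E'
from scipy.spatial.transform import Rotation as Ro
def wray(c,o,uv,z):
    R=Ro.from_euler("xyz",o["eef_rot"],degrees=True).as_matrix(); T=np.eye(4);T[:3,:3]=R;T[:3,3]=o["tool_pos"]
    W=T@c["T_tool_cam"]; p=np.linalg.inv(c["camera_matrix"])@np.array([uv[0],uv[1],1.])
    d=W[:3,:3]@np.array([p[0],-p[1],-p[2]]); t=W[:3,3]; return t+d*(z-t[2])/d[2]
E
python3 - <<'E'
from h import *
o=robot.get_obs();c=robot.capture("wrist")
for n,p,z in [("NL",(127,283),.045),("NR",(513,283),.045),("fL",(80,9.5),.045),("fR",(560,11),.045),("p1",(219,29),.051),("p2",(444,57),.051),("p3",(416,197),.051),("p4",(216,176),.051),("calipertip",(88,276),.018)]:
    print(n,wray(c,o,p,z))
E
```

```text
NL [0.4409 0.0231 0.045 ]
NR [ 0.4608 -0.2754  0.045 ]
fL [0.6251 0.0318 0.045 ]
fR [ 0.6435 -0.2601  0.045 ]
p1 [ 0.619  -0.0542  0.051 ]
p2 [ 0.6128 -0.1923  0.051 ]
p3 [ 0.5244 -0.1884  0.051 ]
p4 [ 0.5298 -0.0499  0.051 ]
calipertip [0.4309 0.0712 0.018 ]
```

```bash
python3 -m crank '[[0,0,40,0,0,0,85],[0,0,80,0,0,0,85],[0,0,100,0,0,0,85],[0,0,108,0,0,0,85],[0,0,108,0,0,0,85],[0,0,108,0,0,0,85]]'; python3 -m crank '[[0,0,1,0,0,0,85],[0,0,2,0,0,0,85],[0,0,3,0,0,0,85],[0,0,3,0,0,0,85]]'; python3 -m crank '[[0,0,1,0,0,0,85],[0,0,2,0,0,0,85],[0,0,2,0,0,0,85]]'
```

```text
time: 2.1
tool_pos: [0.492, -0.1282, 0.0446]
eef_rot: [179.9, -0.1, 3.6]
ft_force: [0.3, 1.2, -0.1]
gripper_width: 0.0848
finger_force: 0.0
time: 2.5
tool_pos: [0.4915, -0.1273, 0.0404]
eef_rot: [180.0, -0.0, 3.6]
ft_force: [0.6, 0.2, 0.4]
gripper_width: 0.0852
finger_force: 0.0
time: 2.8
tool_pos: [0.4914, -0.1272, 0.0381]
eef_rot: [-180.0, 0.0, 3.6]
ft_force: [-0.2, -0.3, -0.5]
gripper_width: 0.0848
finger_force: 0.0
```

```bash
python3 -m crank '[[0,0,1,0,0,0,85],[0,0,2,0,0,0,85],[0,0,2,0,0,0,85]]'; python3 -m crank '[[0,0,1,0,0,0,85],[0,0,1,0,0,0,85]]';python3 -m crank '[[0,0,1,0,0,0,85],[0,0,1,0,0,0,85]]'
```

```text
time: 3.1
tool_pos: [0.4914, -0.1273, 0.0361]
eef_rot: [-180.0, 0.0, 3.6]
ft_force: [0.1, -0.1, 0.6]
gripper_width: 0.085
finger_force: 0.0
time: 3.3
tool_pos: [0.4914, -0.1273, 0.0352]
eef_rot: [-180.0, 0.0, 3.6]
ft_force: [0.3, 0.8, -0.1]
gripper_width: 0.0851
finger_force: 0.0
time: 3.5
tool_pos: [0.4914, -0.1273, 0.0342]
eef_rot: [-180.0, 0.0, 3.6]
ft_force: [0.0, -0.9, 0.2]
gripper_width: 0.0849
finger_force: 0.0
```

```bash
python3 -m crank '[[6,0,0,0,0,0,85],[12,0,0,0,0,0,85],[15,0,0,0,0,0,85],[18,0,0,0,0,0,85],[21,0,0,0,0,0,85],[24,0,0,0,0,0,85],[27,0,0,0,0,0,85],[30,0,0,0,0,0,85],[32,0,0,0,0,0,85],[34,0,0,0,0,0,85],[36,0,0,0,0,0,85],[36,0,0,0,0,0,85]]'
python3 - <<'E'
from h import *
o=robot.get_obs();c=robot.capture("wrist"); cv2.imwrite("pics/w2.png",c["color"][:,:,::-1]); print(o["tool_pos"],o["eef_rot"])
E
```

```text
time: 4.7
tool_pos: [0.5276, -0.1249, 0.0342]
eef_rot: [-180.0, -0.0, 3.6]
ft_force: [-0.9, 0.3, 0.1]
gripper_width: 0.0852
finger_force: 0.1
[ 0.5276 -0.1249  0.0342] [-179.9878   -0.0088    3.6086]
```

View pics/w2.png

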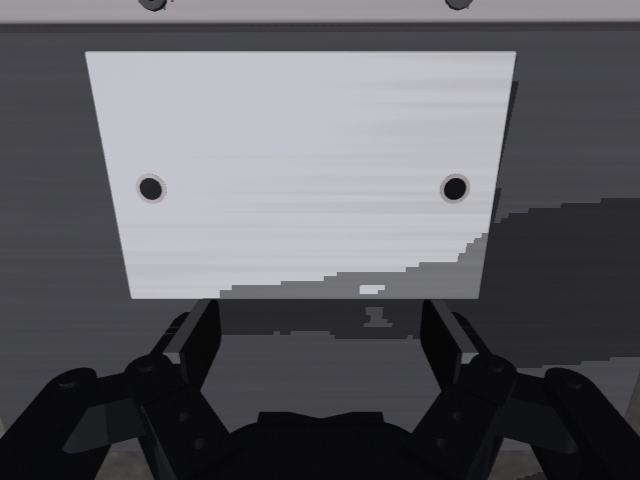

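The plate is now square to the tool, with both fingers on its near edge (row 298). Its far edge is at row 52 and the fence foot at row ~30, so a gap remains. I'll keep going until I feel the fence.

```bash
python3 - <<'E'
from h import *
o=robot.get_obs();c=robot.capture("wrist")
for p,z in [((300,52),.051),((300,30),.045),((300,23),.057),((300,298),.051)]: print(wray(c,o,p,z))
E
python3 -m crank '[[2,0,0,0,0,0,85],[4,0,0,0,0,0,85],[5,0,0,0,0,0,85],[5,0,0,0,0,0,85]]'; python3 -m crank '[[1,0,0,0,0,0,85],[2,0,0,0,0,0,85],[2,0,0,0,0,0,85]]'
```

```text
[ 0.6274 -0.112   0.051 ]
[ 0.6349 -0.1114  0.045 ]
[ 0.6342 -0.112   0.057 ]
[ 0.5386 -0.116   0.051 ]
time: 5.2
tool_pos: [0.5325, -0.1247, 0.0343]
eef_rot: [-180.0, -0.0, 3.6]
ft_force: [-2.1, -0.3, 1.3]
gripper_width: 0.0852
finger_force: 0.8
time: 5.5
tool_pos: [0.5342, -0.1246, 0.0342]
eef_rot: [180.0, 0.0, 3.6]
ft_force: [-3.9, -0.4, 1.1]
gripper_width: 0.0848
finger_force: 1.9
```

```bash
python3 -m crank '[[1,0,0,0,0,0,85],[1,0,0,0,0,0,85]]'; python3 -m crank '[[1,0,0,0,0,0,85],[1,0,0,0,0,0,85],[1,0,0,0,0,0,85]]'
```

```text
time: 5.7
tool_pos: [0.5344, -0.1246, 0.0342]
eef_rot: [180.0, 0.1, 3.6]
ft_force: [-8.4, -1.9, 4.1]
gripper_width: 0.0851
finger_force: 3.9
time: 6.0
tool_pos: [0.5345, -0.1246, 0.0341]
eef_rot: [180.0, 0.2, 3.6]
ft_force: [-11.4, -3.2, 6.4]
gripper_width: 0.0851
finger_force: 5.8
```

Firm contact with the fence (11 N). I'll back off, lift and look.

```bash
python3 -m crank '[[-4,0,0,0,0,0,85],[-10,0,0,0,0,0,85],[-20,0,0,0,0,0,85],[-25,0,-20,0,0,0,85],[-25,0,-60,0,0,0,85],[-25,0,-70,0,0,0,85],[-25,0,-70,0,0,0,85],[-25,0,-70,0,0,0,85]]'
python3 - <<'E'
from h import *
o=robot.get_obs();c=robot.capture("wrist"); cv2.imwrite("pics/w3.png",c["color"][:,:,::-1]); print(o["tool_pos"],o["eef_rot"],o["qpos"])
b,w=plate({**c,"extrinsics":np.eye(4)},roi=(0,25,640,300),thr=150)
w=np.array([wray(c,o,p,.051)[:2] for p in b]); print(b,w,w.mean(0))
E
```

```text
time: 6.8
tool_pos: [0.511, -0.1259, 0.1037]
eef_rot: [-180.0, 0.0, 3.6]
ft_force: [-0.1, 0.0, -0.1]
gripper_width: 0.0851
finger_force: 0.0
[ 0.511  -0.1259  0.1037] [-179.9894    0.0082    3.5948] [-22.9888  16.5984 -15.6454  57.7682   0.0058 153.4164]
[[167.  25.]
 [447.  25.]
 [447. 203.]
 [167. 203.]] [[ 0.6294 -0.0433]
 [ 0.6379 -0.1801]
 [ 0.5495 -0.1957]
 [ 0.5396 -0.0367]] [ 0.5891 -0.114 ]
```

View pics/w3.png

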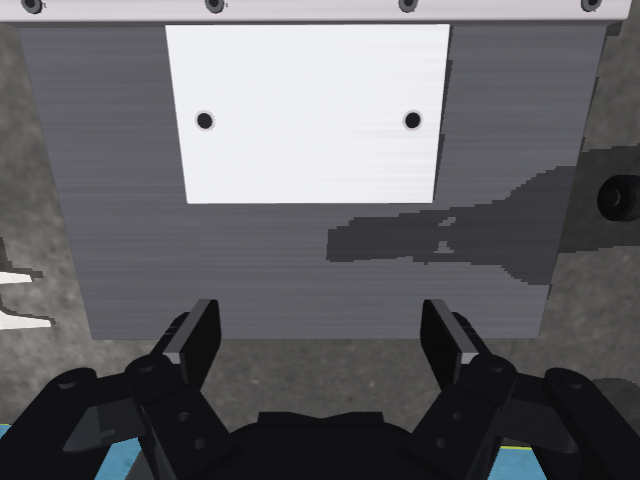

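Run:
```python
from h import *
o=robot.get_obs();c=robot.capture("wrist")
P=lambda p,z:wray(c,o,p,z)[:2]
NL,NR=P((92,338),.045),P((540,338),.045)
uy=(NL-NR)/np.linalg.norm(NL-NR); ux=np.array([uy[1],-uy[0]]); O=(NL+NR)/2+.105*ux
L=lambda q:np.array([(q-O)@ux,(q-O)@uy])
print("yaw",np.degrees(np.arctan2(-uy[0],uy[1])),np.linalg.norm(NL-NR),"O",O)
for p in [(187,203),(433,203),(166,25),(450,25)]: print(L(P(p,.051)))
print("fence top edge",L(P((100,22),.045)),L(P((550,22),.045)), "fence ends top",L(P((630,20),.057)))
t=o["tool_pos"][:2]; print("tool",L(t))
g=O+.032*ux-.105*uy; R=Ro.from_euler("xyz",o["eef_rot"],degrees=True).as_matrix()
print("goal",g,"shift tool mm",R.T@np.array([*(g-t),0])*1e3)
```

```text
yaw 3.5742631623323997 0.2991758655761538 O [ 0.5559 -0.12  ]
[-0.0113  0.0728]
[-0.0113 -0.0668]
[0.0777 0.0724]
[ 0.0777 -0.0661]
fence top edge [0.0803 0.1077] [ 0.0803 -0.1181] fence ends top [ 0.0784 -0.1487]
tool [-0.0455 -0.003 ]
goal [ 0.5944 -0.2228] shift tool mm [ 77.4185 102.0789  -0.167 ]
```

Flush: the plate edge is parallel to the fence, with ends at ledge y=+0.073 and -0.067. Next I'll turn the tool 90° and go behind the -y end with the fingers 45 mm apart.

```bash
python3 -m crank '[[77,102,0,0,0,-1.571,45],[77,102,0,0,0,-1.571,45],[77,102,0,0,0,-1.571,45],[77,102,0,0,0,-1.571,45],[77,102,0,0,0,-1.571,45],[77,102,0,0,0,-1.571,45],[77,102,0,0,0,-1.571,45],[77,102,0,0,0,-1.571,45],[77,102,0,0,0,-1.571,45],[77,102,0,0,0,-1.571,45],[77,102,0,0,0,-1.571,45],[77,102,0,0,0,-1.571,45]]'; python3 -m crank '[[0,0,0,0,0,0,45],[0,0,10,0,0,0,45],[0,0,25,0,0,0,45],[0,0,35,0,0,0,45],[0,0,40,0,0,0,45],[0,0,40,0,0,0,45],[0,0,40,0,0,0,45]]'
python3 - <<'E'
from h import *
o=robot.get_obs();c=robot.capture("wrist"); cv2.imwrite("pics/w4.png",c["color"][:,:,::-1])
O=np.array([.5559,-.12]);a=np.radians(3.57);ux=np.array([np.cos(a),np.sin(a)]);uy=np.array([-ux[1],ux[0]]);q=o["tool_pos"][:2]-O
print(q@ux,q@uy,o["tool_pos"],o["qpos"])
E
```

```text
time: 8.1
tool_pos: [0.5942, -0.2228, 0.1028]
eef_rot: [-179.9, -0.1, 93.7]
ft_force: [-0.2, 0.1, 0.0]
gripper_width: 0.0453
finger_force: 0.0
time: 8.8
tool_pos: [0.5948, -0.2231, 0.0645]
eef_rot: [180.0, 0.0, 93.6]
ft_force: [-0.1, -0.1, -0.9]
gripper_width: 0.0451
finger_force: 0.0
0.03241446586728856 -0.10531641491265116 [ 0.5948 -0.2231  0.0645] [-28.1213  27.9969  -3.4596  58.5277  -0.0002  58.2814]
```

View pics/w4.png

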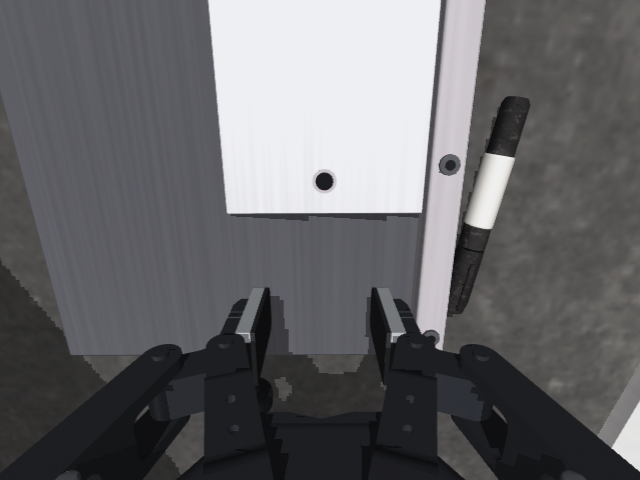

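The plate's trailing edge is at row 214 with both fingers behind it (tips at columns ~265 and 380). The fence and marker are clear. Now the touch-down.

```bash
python3 -m crank '[[0,0,5,0,0,0,45],[0,0,10,0,0,0,45],[0,0,13,0,0,0,45],[0,0,13,0,0,0,45]]'; python3 -m crank '[[0,0,1,0,0,0,45],[0,0,2,0,0,0,45],[0,0,2,0,0,0,45]]'; python3 -m crank '[[0,0,1,0,0,0,45],[0,0,2,0,0,0,45],[0,0,2,0,0,0,45]]'
```

```text
time: 9.25
tool_pos: [0.5943, -0.2228, 0.0506]
eef_rot: [-180.0, -0.0, 93.6]
ft_force: [0.8, -1.0, -0.1]
gripper_width: 0.045
finger_force: 0.0
time: 9.55
tool_pos: [0.5947, -0.223, 0.0492]
eef_rot: [-180.0, 0.0, 93.6]
ft_force: [-0.1, 0.5, 0.2]
gripper_width: 0.0453
finger_force: 0.0
time: 9.85
tool_pos: [0.5946, -0.223, 0.0471]
eef_rot: [-180.0, -0.0, 93.6]
ft_force: [1.1, 0.3, -0.6]
gripper_width: 0.0448
finger_force: 0.0
```

```bash
for i in 1 2 3; do python3 -m crank '[[0,0,1,0,0,0,45],[0,0,1,0,0,0,45]]' | grep -E "pos|ft"; done
```

```text
tool_pos: [0.5946, -0.223, 0.0462]
ft_force: [0.0, 0.1, 0.1]
tool_pos: [0.5946, -0.223, 0.0451]
ft_force: [-0.5, 0.1, 0.2]
tool_pos: [0.5946, -0.223, 0.0441]
ft_force: [-0.6, -0.4, -0.4]
```

```bash
python3 -m crank '[[0,0,1,0,0,0,45],[0,0,1,0,0,0,45]]' | grep -E "pos|ft";  python3 -m crank '[[0,0,1,0,0,0,45],[0,0,1,0,0,0,45]]' | grep -E "pos|ft"
```

```text
tool_pos: [0.5946, -0.223, 0.0431]
ft_force: [0.8, 0.7, -0.8]
tool_pos: [0.5947, -0.223, 0.0429]
ft_force: [-1.4, 0.8, 5.0]
```

```bash
python3 -m crank '[[0,0,-2.5,0,0,0,45],[8,0,-2.5,0,0,0,45],[16,0,-2.5,0,0,0,45],[21,0,-2.5,0,0,0,45],[24,0,-2.5,0,0,0,45],[27,0,-2.5,0,0,0,45],[30,0,-2.5,0,0,0,45],[34,0,-2.5,0,0,0,45],[38,0,-2.5,0,0,0,45],[42,0,-2.5,0,0,0,45],[45,0,-2.5,0,0,0,45],[45,0,-2.5,0,0,0,45]]'
python3 -m crank '[[4,0,0,0,0,0,45],[8,0,0,0,0,0,45],[12,0,0,0,0,0,45],[16,0.5,0,0,0,0,45],[20,0.5,0,0,0,0,45],[24,0.5,0,0,0,0,45],[28,0.5,0,0,0,0,45],[32,1,0,0,0,0,45],[36,1,0,0,0,0,45],[40,1,0,0,0,0,45],[43,1,0,0,0,0,45],[43,1,0,0,0,0,45]]'
python3 - <<'E'
from h import *
c=robot.capture("wrist"); cv2.imwrite("pics/w5.png",c["color"][:,:,::-1])
E
```

```text
time: 12.05
tool_pos: [0.5918, -0.1775, 0.0448]
eef_rot: [180.0, -0.0, 93.6]
ft_force: [0.1, -1.1, -0.5]
gripper_width: 0.0446
finger_force: 0.0
time: 13.25
tool_pos: [0.5903, -0.1344, 0.0448]
eef_rot: [180.0, -0.0, 93.6]
ft_force: [0.1, 0.1, -0.2]
gripper_width: 0.0452
finger_force: 0.1
```

View pics/w5.png

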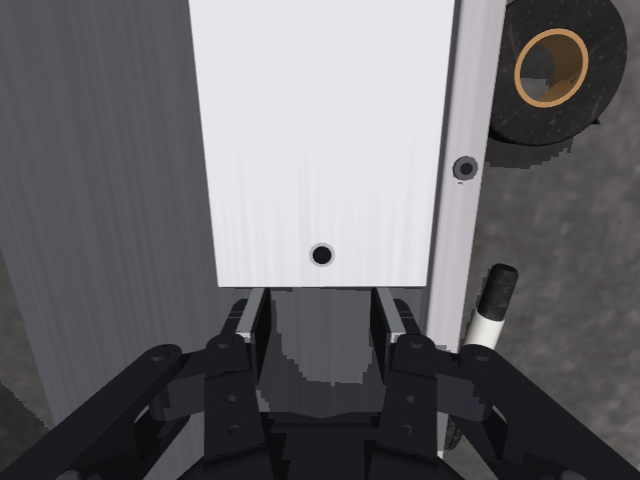

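The plate slides along with both fingers on its trailing edge (row 287), still parallel to the fence. I'll push on, stopping short to measure.

```bash
python3 -m crank '[[4,0,0,0,0,0,45],[8,0,0,0,0,0,45],[12,0,0,0,0,0,45],[16,0,0,0,0,0,45],[20,0,0,0,0,0,45],[24,0.5,0,0,0,0,45],[28,0.5,0,0,0,0,45],[32,0.5,0,0,0,0,45],[36,0.5,0,0,0,0,45],[40,0.5,0,0,0,0,45],[44,0.5,0,0,0,0,45],[44,0.5,0,0,0,0,45]]'
python3 -m crank '[[4,0,0,0,0,0,45],[8,0,0,0,0,0,45],[11,0,0,0,0,0,45],[11,0,0,0,0,0,45]]'
python3 - <<'E'
from h import *
o=robot.get_obs();c=robot.capture("wrist"); cv2.imwrite("pics/w6.png",c["color"][:,:,::-1]); print(o["tool_pos"])
c=robot.capture("top"); cv2.imwrite("pics/t2.png",cv2.resize(c["color"][180:320,180:500,::-1],(800,350),interpolation=cv2.INTER_CUBIC))
E
```

```text
time: 14.5
tool_pos: [0.5877, -0.0905, 0.0447]
eef_rot: [-180.0, -0.0, 93.6]
ft_force: [-0.2, -0.8, 0.1]
gripper_width: 0.045
finger_force: 0.0
time: 14.9
tool_pos: [0.5871, -0.0796, 0.0448]
eef_rot: [180.0, -0.0, 93.6]
ft_force: [-0.4, 0.0, 0.1]
gripper_width: 0.045
finger_force: 0.0
[ 0.5871 -0.0796  0.0448]
```

View pics/w6.png

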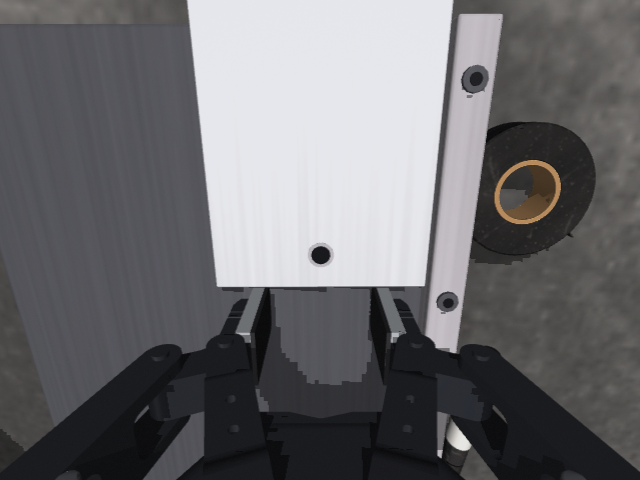

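The ledge end is at row 25 and the trailing edge at row 287. I'll measure the remaining distance and the fence gap at both ends.

Run:
```python
from h import *
o=robot.get_obs();c=robot.capture("wrist")
O=np.array([.5559,-.12]);a=np.radians(3.57);ux=np.array([np.cos(a),np.sin(a)]);uy=np.array([-ux[1],ux[0]])
L=lambda p,z:(lambda q:np.round([q@ux*1e3,q@uy*1e3],1))(wray(c,o,p,z)[:2]-O)
print("ledge end",L((20,25),.045),L((185,24),.045),"trail",L((218,287),.051),L((425,286),.051))
print("tool",[(o["tool_pos"][:2]-O)@u for u in(ux,uy)])
g=c["color"].astype(int)
for r in (20,60,140,220,280):
    row=g[r].sum(1)//3; 
    e=next(u for u in range(400,480) if row[u]<200); f=next(u for u in range(e+1,520) if row[u]>150)
    print(r,"plate edge",L((e-.5,r),.051),"fence top front edge",L((f-.5,r),.057))
    if r in(20,280): print(row[e-3:f+3])
```

```text
ledge end [-73.7 150. ] [-14.7 150.3] trail [-10.4  49.4] [78.7 50. ]
tool [np.float64(0.03374556777377029), np.float64(0.0381770852898093)]
20 plate edge [ 77.6 150.2] fence top front edge [ 78.6 148.8]
[231 231 227 194 115  76  75  75  72  75 103 137 161 171 181]
60 plate edge [ 77.6 137.9] fence top front edge [ 78.7 137. ]
140 plate edge [ 78.  110.7] fence top front edge [ 78.6 111. ]
220 plate edge [78.1 79.4] fence top front edge [78.9 81.2]
280 plate edge [78.2 52.8] fence top front edge [79.1 55.7]
[222 222 205 131  77  73  68  74 107 149 168 182 190]
```

Trailing edge at y≈49.7 mm, target 56.7, so 7 mm more. The plate edge is still at the same x as when pressed (≈78 measured), so it is flush. I'll finish, draw back, then lift.

```bash
python3 -m crank '[[2,0,0,0,0,0,45],[4,0,0,0,0,0,45],[6,0,0,0,0,0,45],[7,0,0,0,0,0,45],[7,0,0,0,0,0,45],[3,0,0,0,0,0,45],[-5,0,0,0,0,0,45],[-20,0,0,0,0,0,45],[-25,0,-20,0,0,0,45],[-25,0,-60,0,0,0,45],[-25,0,-70,0,0,0,45],[-25,0,-70,0,0,0,45]]'
python3 - <<'E'
from h import *
o=robot.get_obs();c=robot.capture("wrist"); cv2.imwrite("pics/w7.png",c["color"][:,:,::-1]); print(o["tool_pos"],o["eef_rot"])
E
```

```text
time: 16.25
tool_pos: [0.5898, -0.1065, 0.1166]
eef_rot: [179.8, 0.1, 93.6]
ft_force: [0.6, -0.2, 0.1]
gripper_width: 0.0449
finger_force: 0.0
[ 0.5898 -0.1065  0.1166] [179.7994   0.0812  93.5636]
```

View pics/w7.png

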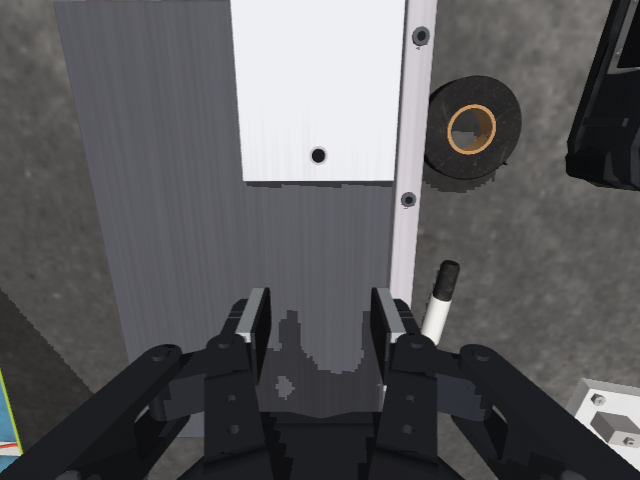

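The plate stands free, trailing edge at row 181, flush with the fence. I'll take the hand well away and check from above.

```bash
python3 -m crank '[[0,0,-40,0,0,0,45],[0,0,-80,0,0,0,45],[-40,-40,-100,0,0,0,45],[-80,-60,-100,0,0,0,45],[-120,-80,-100,0,0,0,45],[-160,-100,-100,0,0,0,45],[-200,-110,-100,0,0,0,45],[-220,-110,-100,0,0,0,45],[-220,-110,-100,0,0,0,45],[-220,-110,-100,0,0,0,45],[-220,-110,-100,0,0,0,45],[-220,-110,-100,0,0,0,45]]'
python3 - <<'E'
from h import *
c=robot.capture("top"); cv2.imwrite("pics/t3.png",cv2.resize(c["color"][180:320,180:500,::-1],(800,350),interpolation=cv2.INTER_CUBIC))
O=np.array([.5559,-.12]);a=np.radians(3.57);ux=np.array([np.cos(a),np.sin(a)]);uy=np.array([-ux[1],ux[0]])
g=c["color"].min(2); m=np.zeros_like(g); m[206:275,215:320]=(g[206:275,215:320]>225)*255
k=max(cv2.findContours(m,0,2)[0],key=cv2.contourArea);b=cv2.boxPoints(cv2.minAreaRect(k))
for p in b: q=ray(c,p,.051)[:2]-O; print(p,q@ux*1e3,q@uy*1e3)
E
```

```text
time: 17.5
tool_pos: [0.493, -0.3306, 0.2146]
eef_rot: [-180.0, -0.0, 93.7]
ft_force: [0.4, -0.4, 0.3]
gripper_width: 0.0449
finger_force: 0.0
[226.9036 214.6497] 78.88288188239179 196.07315877655273
[297.4721 209.6091] 79.65445253537891 55.750480815825604
[300.599  253.3858] -9.07890607463728 55.8662532760534
[230.0305 258.4264] -9.32289712807436 193.6789966871301
```

View pics/t3.png

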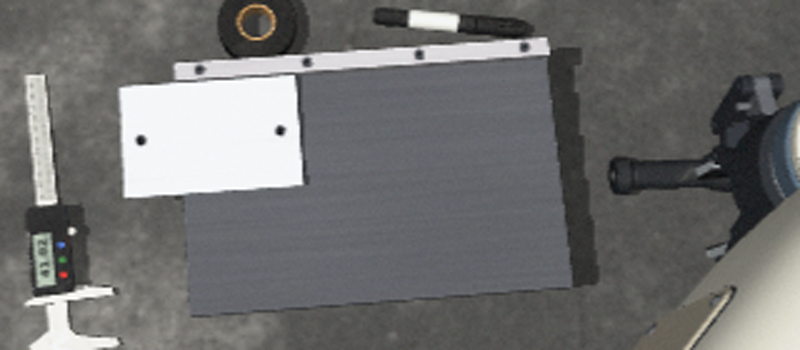

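The top view shows the blank flat against the fence, from (120,88) to (298,74) in the crop. It sticks out about 45 mm past the caliper end. The caliper, torch, tape and marker are where they were, and the hand is clear. Handing in.

```bash
python3 -c "
from bench import robot
print(robot.close_job())"
```

```text
the job is handed in; nothing more can be done
None
```

The blank was pushed flat against the fence first, then slid along it until it stuck out about 45 mm (a third of its length) past the caliper end; the hand is clear, nothing else looks moved from above, and the job was handed in at about 17.5 s.

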